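Flick the banding wheel round and brake it with the bowl's lip to the lamp

ROBOT

A 6-joint arm with a two-finger parallel gripper is mounted at the origin on the work surface. World frame = base frame: x ahead of the robot, y to its left, z up, the work surface at z = 0. Lengths are in m, angles in degrees, forces in N, time in s.
With the tool pointing down it reaches from about 0.25 to 0.725 m from the base axis. Payload 9.7 kg.
Tool frame: the origin (TCP) lies midway between the tips of the shut fingers; the grasp point (between the pads) lies 19 mm behind it (bot.pinch_z is the distance from the TCP to the grasp point, in m); z points along the fingers, y is the line along which they close (so a half turn about z gives the same grasp; the last joint's range is limited). The gripper opens to 85 mm and grips with 20 to 120 N. Pads are 22 mm wide; open, the fingers measure 114 mm over their backs; the gripper's body (76 mm by 85 mm) begins 54 mm behind the grasp point. The pads swing forward as they close: fully open they stand 13 mm farther back than shut.
Start: joints at [74.255, 4.979, 10.078, 95.1, 0, 90], TCP at [0.149, 0.529, 0.231] pointing down, gripper open.
Joint ranges: [-179.16, 179.16], [-48.56, 103.87], [-65.8, 70.77], [-126.05, 130.52], [-82.76, 87.17], [-180, 180]. Speed limits (degrees/s): [127.2, 127.2, 147.25, 180, 180, 180].

INTERFACE

Orientations are given as [roll, pitch, yaw] about the fixed x, y, z axes, in that order (R = Rz(yaw) Ry(pitch) Rx(roll)).
In Python, from workcell import sensors, camera, camera_params, ticket, bot gives the robot as it stands.
- The arm moves only by the shell command python3 -m jog 'ROWS' [FORCE]. ROWS is JSON, a list that holds one entry, the list of rows, each a list of 5 numbers: the shift along the world's x, y, z in units of 50 mm (1.0 is 50 mm), then the turn about the world's z in units of 5 degrees (1.0 is 5 degrees), then the opening, from 0 (shut) to 1 (fully open). In form: [[[tx, ty, tz, yaw, grip], ...]]. A call has 1 to 8 rows; each row shifts and turns the commanded pose from where the row before left it; what a row does not reach is not made up. A row lasts 1/10 s, in which the tool goes at most 50 mm and 8.59 degrees, less where a joint would pass 70% of its speed; a pose out of reach is approached as far as the arm can. A call is refused whole if a number of a shift passes 1 or a number of a turn 1, either way. A call with a gripper value outside its range is refused whole. The fingers move at their own pace and stop on an object; FORCE is the grip in N (left out, the last holds). Time passes only in rows, so rows that do not move let the fingers close. It gives the time, the measured TCP pose, the force, the opening and the grip force at its end, in the units of the state.
- sensors.get_obs(): the state, without advancing time (a new reading comes with each control period).
- camera(name): name is "scene" or "top" or "wrist"; returns the picture (420x560x3 uint8, blue, green, red); there is no depth.
- camera_params(name): a dict with "fx", "fy", "cx", "cy" (pixels), "T" (4x4, takes a point from camera to world coordinates); the wrist camera has in their place "tool_from_camera" (4x4, takes a point from camera to tool coordinates, whose origin is the TCP and whose axes are the flange's). Camera axes: x right, y down, z forward; pixel columns grow to the right and rows downward; lengths in m; the calibration is good to about 2 mm. A picture is of the moment at which its call begins: read the wrist's pose just before it. camera_params takes no time and is no camera call.
- ticket.job_done(): hands the job in; it is judged then, once.
The state is a dict: "time": time; "q": joint angles; "qd": joint speeds; "joint_efforts": joint torques, N m; "ee_pos": TCP position; "tcp_rot": TCP orientation; "wrist_force": force on the tool from outside, world axes, zero at the start; "torque": the same for the moment, N m; "opening": finger opening in m; "grasp_force": force on a finger pad.
Only numpy, scipy, OpenCV 4.12 (cv2) and the standard library are available. Lean on these libraries where they do the work, as an engineer would, in place of code of your own. Each camera call takes 0.05 s, during which the arm holds its last target. There are 200 camera calls.

TASK

Look the painted batter bowl over on its banding wheel: with a fingertip on the wheel's round metal head, beside the bowl, flick it spinning and let it run free, untouched, for at least one full turn. Then brake it with a fingertip on the head so that it comes to rest, at the first stop, with the bowl's pouring lip (the side still unpainted) facing the yellow lamp, and take the hand clear. Touch only the wheel: the bowl stays standing where it is on the head, and the lamp, brush crock and loose things around are left alone.

Things in the scene. Friction and masses are not known exactly. Their poses are not given: they have to be found in the camera images.
- banding_wheel: potter's banding wheel (hand-spun turntable), fixed: green foot 170 mm across, bare metal round head 260 mm across, 12 mm thick. Origin on the vertical turning axis at bench level; z up. Head's flat top 84 mm above the bench. The bowl sweeps a circle of 95 mm radius up to 62 mm above the head, so the ring of head from 100 to 130 mm from the axis is free to touch all round
- head_top (a point): the point on the turning axis at the height of the head's flat top, 84 mm above the bench
- wheel_head (a joint): how far the head has turned, rad: 0 at the start, growing counter-clockwise seen from above, counting on past 6.28; spin it either way. Turns without end on a free bearing (head 3.2 kg); left alone it loses only about 0.15 rad/s of speed each second. A fingertip pressed on the top near the rim (some 10 N) carries it along by friction, or, held still, stops it within about 0.1 s
- bowl: off-white bisque batter bowl, 144 mm across, 60 mm high, about 0.45 kg, standing loose in the middle of the wheel head and turning with it; rust-brown leaves round it, none below the pouring lip. Origin at the centre of its underside; x points out through the lip (tip 92 mm out), the rust-brown strap handle is opposite at -x (93 mm out); z up. Random starting direction
- lamp: small fixed table lamp: brass round foot 110 mm across and stem, yellow dome shade 140 mm across, 182 mm high; stands about 0.24 to 0.55 m from the wheel's axis, to its left or right. Origin at the centre of its underside
- lamp_light (a point): the lamp's light, on the lamp's axis under the shade, 128 mm above the bench; the lip is to face this
- crock: fixed terracotta crock with brushes, 106 mm across, 180 mm high, on the other side of the wheel from the lamp. Origin at the centre of its underside
- paint_jar: loose rust-brown paint jar with orange cap, 48 mm across, 52 mm high; leave alone
- beaker: loose steel beaker, 68 mm across, 85 mm high; leave alone
- squeeze_bottle: loose white squeeze bottle, 44 mm across, 130 mm high; leave alone
- brush: loose brush lying on the bench, 190 mm long; leave alone
- mug: loose off-white bisque mug, 80 mm across without its handle, 88 mm high; leave alone
- rib: loose round wooden throwing rib, a flat disc 90 mm across, 7 mm thick; leave alone
There are look-alikes about, which are no part of the job. What is shaped like the lamp but purple is not meant.

How it is judged (in metres and radians):
On the way, in this order (a step that is already met when the one before it is completed fails the run):
1. the wheel has been flicked and runs free, faster than 1 rad/s, the finger off it within the first 2.6 rad (contact force between the fingers and banding_wheel below 0.1 N and ((velocity of joint wheel_head above 1 rad/s and value of joint wheel_head below 2.6 rad) or (velocity of joint wheel_head below -1 rad/s and value of joint wheel_head above -2.6 rad))), for 0.05 s.
2. it has run free past a full turn and is still turning (contact force between the fingers and banding_wheel below 0.1 N and ((value of joint wheel_head above 6.2 rad and velocity of joint wheel_head above 0.1 rad/s) or (value of joint wheel_head below -6.2 rad and velocity of joint wheel_head below -0.1 rad/s))), for 0.02 s.
3. it is braked with a fingertip on the head (contact force between the fingers and banding_wheel above 0.5 N), for 0.02 s.
At the end, for the whole second after the job is handed in: the wheel is at rest with the bowl's pouring lip facing the lamp (the lamp's light is less than 90 mm to either side of the line out through the lip, 9 to 22 degrees depending on the lamp's distance), the bowl standing upright on the head within 15 mm of its centre (velocity of joint wheel_head between -0.05 and 0.05 rad/s and angular speed of bowl below 0.1 rad/s and x of lamp_light in the frame of bowl above 0.1 m and y of lamp_light in the frame of bowl between -0.09 and 0.09 m and horizontal distance between bowl and banding_wheel below 0.015 m and height (world z) of bowl between 0.08 and 0.088 m and angle between bowl's own z axis and vertical below 0.05 rad); the robot touches nothing.
It fails at once if the head was touched again before it had run free for a full turn (contact force between the fingers and banding_wheel above 0.3 N and (value of joint wheel_head between 2.6 and 6.2 rad or value of joint wheel_head between -6.2 and -2.6 rad)).
It fails at once if the wheel stopped with the lip not facing the lamp ((value of joint wheel_head above 6.2 rad or value of joint wheel_head below -6.2 rad) and velocity of joint wheel_head between -0.03 and 0.03 rad/s and (x of lamp_light in the frame of bowl below 0.1 m or y of lamp_light in the frame of bowl above 0.1 m or y of lamp_light in the frame of bowl below -0.1 m)).
It fails at once if the bowl was touched by the robot, slid, tipped or was lifted from its place on the head (contact force between any of the arm, the fingers and bowl above 0.3 N or horizontal distance between bowl and banding_wheel above 0.02 m or height (world z) of bowl above 0.095 m or angle between bowl's own z axis and vertical above 0.2 rad).
It fails at once if the lamp or the crock was touched, or a loose thing around the wheel was moved (contact force between any of the arm, the fingers and lamp above 1 N or contact force between any of the arm, the fingers and crock above 1 N or distance of any of paint_jar, beaker, squeeze_bottle, brush, mug, rib from where it was at the start of the episode above 0.01 m).
It also fails if it takes over 38 s, if anything falls off the work surface, if the arm or the gripper's body presses on something with over 40 N, if the wrist force passes 120 N, or if a joint passes its speed limit or range.

## Working session

There is one attempt and no reset: what is moved stays moved. The work goes in short steps, Python scripts to look and compute and a shell command to move; the robot and the scene stay as the last step left them, time stands still between calls to the robot, and variables do not carry over. Pictures are saved under pics/ and viewed, at most 10 in all, crops included, and the job is handed in when it is done.

```bash
mkdir -p pics; python3 - <<'E'
from workcell import *
import cv2
o=sensors.get_obs();print(o)
for n in("top","scene"):
    p=camera_params(n);print(n,p)
    cv2.imwrite(f"pics/{n}0.png",cv2.resize(camera(n),(800,600),interpolation=cv2.INTER_CUBIC))
print([x for x in dir(bot) if x[0]!='_'])
E
```

```text
{'time': 0.0, 'q': array([ 7.42559350e+01,  5.01029014e+00,  1.00341395e+01,  9.50993459e+01,
       -8.18643585e-04,  9.00028737e+01]), 'qd': array([-0.01890937,  0.01996884, -0.07824639, -0.00179036,  0.02359608,
       -0.02332009]), 'joint_efforts': array([ 1.62694378e-04, -5.20389819e+01,  4.64803112e+01,  1.62042148e-02,
        1.09270052e-04, -7.43476789e-06]), 'ee_pos': array([0.14917873, 0.52914266, 0.23058802]), 'tcp_rot': array([-1.79924503e+02,  8.22429456e-04,  1.64253062e+02]), 'wrist_force': array([ 0.26241761, -0.48349008,  0.15789965]), 'torque': array([ 0.04876195, -0.00461605,  0.01735743]), 'grasp_force': 0.0, 'opening': 0.08561616479028288}
top {'fx': 484.0202502190171, 'fy': 484.0202502190171, 'cx': 284.6227696641535, 'cy': 218.76622179420488, 'T': array([[ 3.03827186e-02, -9.85840795e-01,  1.64908513e-01,
         3.24613009e-01],
       [-9.99524531e-01, -3.08331369e-02, -1.71559490e-04,
         1.03619257e-02],
       [ 5.25377711e-03, -1.64824892e-01, -9.86308853e-01,
         1.28141701e+00],
       [ 0.00000000e+00,  0.00000000e+00,  0.00000000e+00,
         1.00000000e+00]])}
scene {'fx': 444.3525540890666, 'fy': 444.3525540890666, 'cx': 277.7701615446176, 'cy': 210.9404959358614, 'T': array([[ 0.76376466,  0.39296221, -0.51209788,  1.07395255],
       [ 0.64549236, -0.46277778,  0.60759883, -0.6537526 ],
       [ 0.00177586, -0.79461779, -0.60710742,  0.7686877 ],
       [ 0.        ,  0.        ,  0.        ,  1.        ]])}
['PlanningError', 'pinch_z']
```

View pics/top0.png

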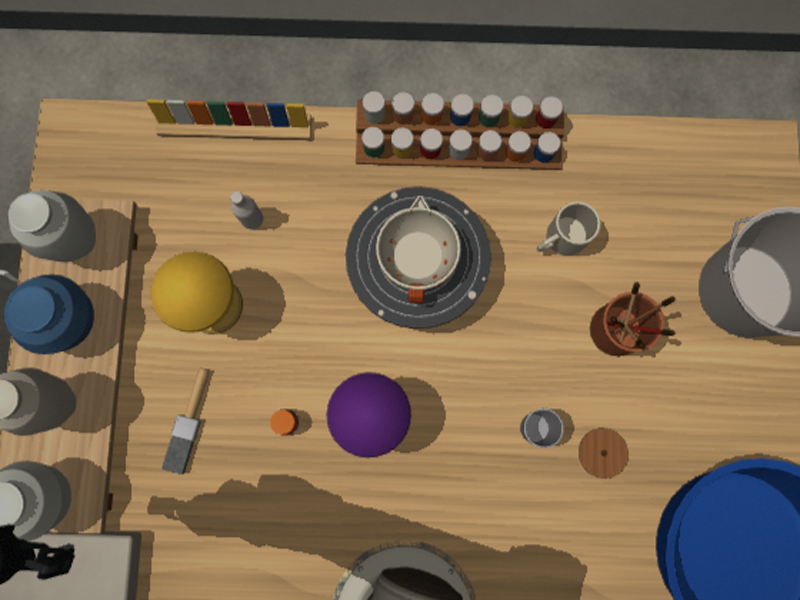

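View pics/scene0.png

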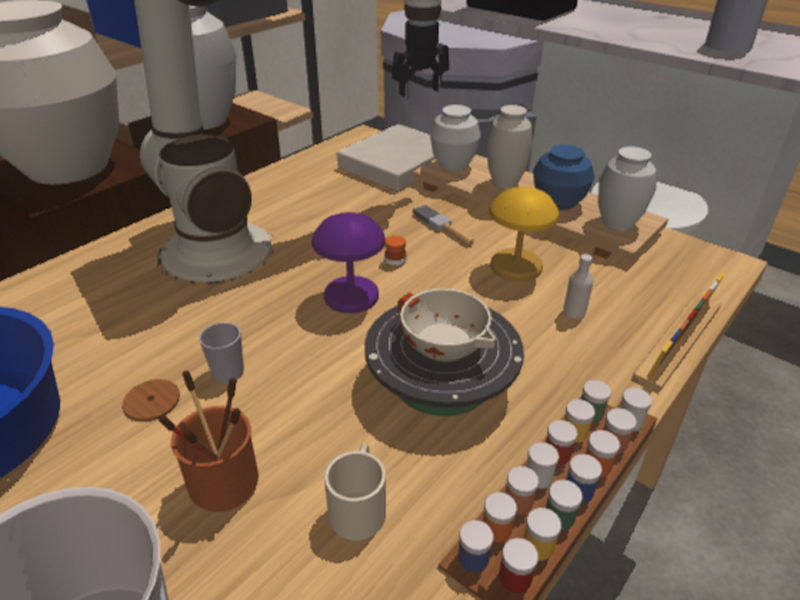

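The top picture shows the wheel head centred near (418,257) px with the lip at (420,200) and the handle at (416,296). The yellow lamp dome is at (193,291), the purple look-alike at (369,414), the crock foot near (622,330), and the squeeze bottle and mug are on either side.

```bash
cat > h.py <<'E'
import numpy as np, cv2
from workcell import *
def ray(n,u,v,z,s=1.0):
    p=camera_params(n);T=p["T"]
    d=T[:3,:3]@np.array([(u*s-p["cx"])/p["fx"],(v*s-p["cy"])/p["fy"],1]);o=T[:3,3]
    return (o+d*(z-o[2])/d[2])
def proj(n,P):
    p=camera_params(n);T=p["T"];c=(np.asarray(P)-T[:3,3])@T[:3,:3]
    return np.array([p["fx"]*c[...,0]/c[...,2]+p["cx"],p["fy"]*c[...,1]/c[...,2]+p["cy"]]).T
E
python3 - <<'E'
from h import *
s=.7
L=[("wheelL",346,257,.084),("wheelR",491,257,.084),("wheelT",418,187,.084),("wheelB",418,327,.084),("lip",420,198,.144),("handle",416,295,.13),("bowlL",377,250,.144),("bowlR",461,250,.144),
("lamp",193,291,.14),("lamp foot?",225,310,.0),("purple",369,414,.14),("crock",630,315,.12),("mug",578,228,.088),("bottle",238,200,.13),("jar",284,422,.052),("beaker",543,427,.085)]
for n,u,v,z in L: print(n,ray("top",u,v,z,s).round(3))
print("scene lamp foot",ray("scene",516,265,.0,s).round(3), "scene lip",ray("scene",492,340,.14,s))
im=camera("top")
cv2.imwrite("pics/crop1.png",cv2.resize(im[120:240,90:360],None,fx=2.9,fy=2.9,interpolation=cv2.INTER_CUBIC))
E
```

```text
wheelL [0.622 0.121 0.084]
wheelR [ 0.63  -0.137  0.084]
wheelT [ 0.756 -0.003  0.084]
wheelB [ 0.5   -0.011  0.084]
lip [ 0.715 -0.007  0.144]
handle [ 0.548 -0.005  0.13 ]
bowlL [0.62  0.064 0.144]
bowlR [ 0.625 -0.079  0.144]
lamp [0.541 0.37  0.14 ]
lamp foot? [0.533 0.351 0.   ]
purple [0.346 0.066 0.14 ]
crock [ 0.526 -0.371  0.12 ]
mug [ 0.687 -0.292  0.088]
bottle [0.706 0.308 0.13 ]
jar [0.329 0.219 0.052]
beaker [ 0.334 -0.229  0.085]
scene lamp foot [0.538 0.381 0.   ] scene lip [ 0.71544573 -0.00493755  0.14      ]
```

View pics/crop1.png

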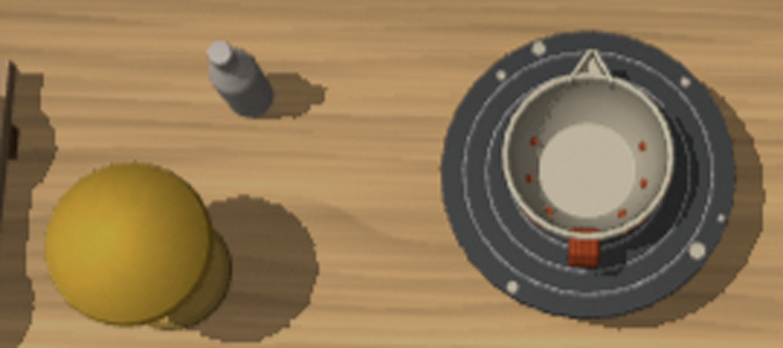

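The axis is at about (0.627,-0.008) and the lamp at about (0.54,0.375). The lip points at about 1°, so it needs about +102° CCW (mod 360). I'll move above the near rim with the fingers shut and the closing line tangential.

```bash
python3 -m jog '[[[0,0,0.6,0.4,0],[0.4,-0.6,0.2,0.4,0],[0.5,-0.68,0,0.4,0],[0.5,-0.68,0,0.4,0],[0.5,-0.68,0,0.4,0],[0.5,-0.68,0,0.4,0],[0.5,-0.68,0,0.4,0],[0.5,-0.68,0,0.35,0]]]'; python3 -m jog '[[[0.5,-0.68,0,0,0],[0.5,-0.68,0,0,0],[0.5,-0.68,0,0,0],[0.5,-0.68,0,0,0],[0.5,-0.68,0,0,0],[0.5,-0.68,0,0,0],[0.3,-0.4,0,0,0],[0,0,0,0,0]]]'
cat >> h.py <<'E'
AX=np.array([0.627,-0.008])
def polar(im):
    a=np.deg2rad(np.arange(0,360,.5));r=np.arange(.100,.130,.0015)
    P=np.stack([AX[0]+r[:,None]*np.cos(a),AX[1]+r[:,None]*np.sin(a),np.full((len(r),len(a)),.084)],-1)
    uv=proj("top",P.reshape(-1,3)).reshape(len(r),len(a),2) if 0 else None
    p=camera_params("top");T=p["T"];c=(P-T[:3,3])@T[:3,:3]
    u=p["fx"]*c[...,0]/c[...,2]+p["cx"];v=p["fy"]*c[...,1]/c[...,2]+p["cy"]
    return cv2.remap(im,u.astype(np.float32),v.astype(np.float32),cv2.INTER_LINEAR)
E
sed -i '/ if 0 else/d' h.py
```

```text
time: 0.95
ee_pos: [0.3198, 0.2939, 0.2712]
tcp_rot: [180.0, 0.0, -179.9]
wrist_force: [0.7, 2.0, -0.4]
opening: 0.0001
grasp_force: 0.0
time: 1.75
ee_pos: [0.4855, 0.069, 0.2704]
tcp_rot: [-180.0, -0.1, 179.8]
wrist_force: [-0.3, -0.2, 0.8]
opening: -0.0002
grasp_force: 0.0
```

```bash
python3 -m jog '[[[0.5,-0.7,0,0,0],[0,0,-0.8,0,0],[0,0,-0.8,0,0],[0,0,-0.8,0,0],[0,0,-0.6,0,0],[0,0,-0.3,0,0],[0,0,0,0,0],[0,0,0,0,0]]]'
python3 - <<'E'
from h import *
im=camera("top");s=camera("scene");np.save("ref.npy",im)
p=polar(im)
a=cv2.resize(p,(800,100));b=cv2.resize(im[110:270,220:420],(800,600)[0:1]+(640,))[:500]
cv2.imwrite("pics/m.png",np.vstack([a,b[:500]]))
cv2.imwrite("pics/s1.png",cv2.resize(s[170:320,200:400],(800,600),interpolation=cv2.INTER_CUBIC))
E
```

```text
time: 2.55
ee_pos: [0.5097, 0.0367, 0.1077]
tcp_rot: [180.0, 0.1, -180.0]
wrist_force: [0.2, -0.6, 0.2]
opening: -0.0001
grasp_force: 0.0
```

View pics/m.png

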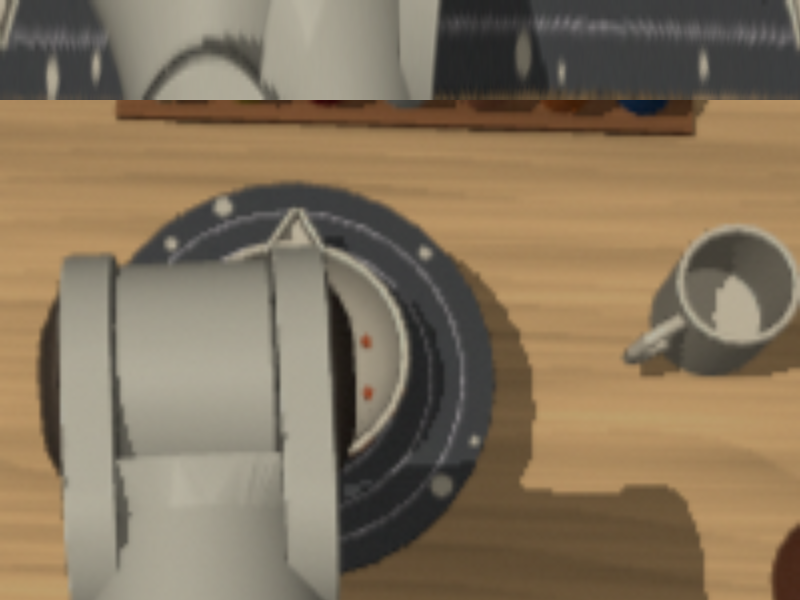

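View pics/s1.png

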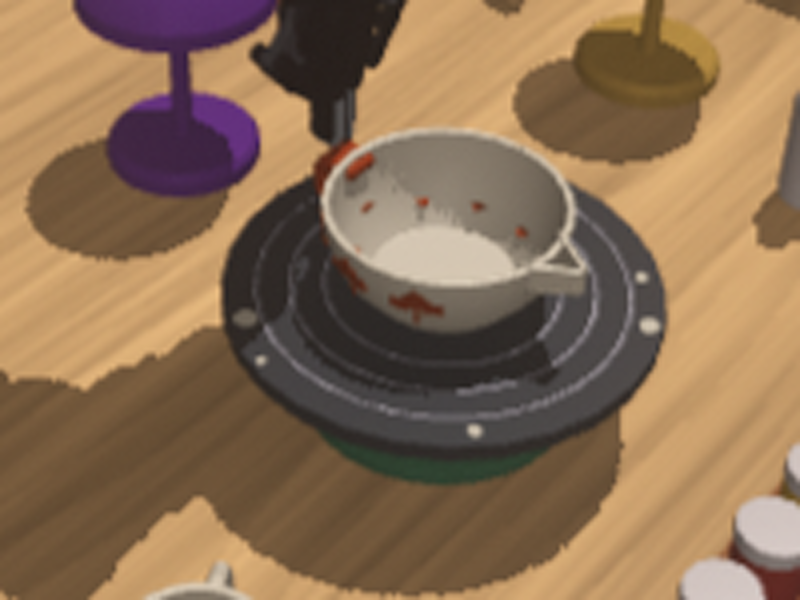

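The scene crop shows the shut fingers above the near-left rim, clear of the bowl. The rim dots are visible on the scene camera's side of the head. Next I'll feel for contact and set up an angle estimator on the scene camera.

```bash
cat > h.py.tmp <<'E'
E
rm h.py.tmp; cat >> h.py <<'E'
def sig(im,n):
    a=np.deg2rad(np.arange(0,360,.5));r=np.arange(.1155,.126,.0015)
    P=np.stack([AX[0]+r[:,None]*np.cos(a),AX[1]+r[:,None]*np.sin(a),np.full((len(r),len(a)),.084)],-1)
    p=camera_params(n);T=p["T"];c=(P-T[:3,3])@T[:3,:3]
    u=p["fx"]*c[...,0]/c[...,2]+p["cx"];v=p["fy"]*c[...,1]/c[...,2]+p["cy"]
    g=cv2.remap(im,u.astype(np.float32),v.astype(np.float32),cv2.INTER_LINEAR).min(2).astype(float).mean(0)
    k=np.r_[g[-20:],g,g[:20]]
    return np.clip(g-cv2.medianBlur(k.astype(np.uint8)[None],41 if 0 else 5)[0][20:-20]*0-np.array([np.median(k[i:i+41]) for i in range(720)]),0,60)
def refsig():
    return sig(cv2.resize(cv2.imread("pics/top0.png"),(560,420),interpolation=cv2.INTER_AREA),"top")
VIS=(np.arange(720)*.5<35)|(np.arange(720)*.5>215)
def angle(im,ref,n="scene"):
    s=sig(im,n)[VIS];s=s-s.mean();out=[]
    for k in range(720):
        t=np.roll(ref,k)[VIS];t=t-t.mean();out.append((s@t)/(np.linalg.norm(t)*np.linalg.norm(s)+1e-9))
    out=np.array(out);k=out.argmax();return k*.5,out[k]
E
sed -i '/k=np.r_/,/return np.clip/d' h.py
sed -i 's/    g=cv2.remap(im,u.astype(np.float32),v.astype(np.float32),cv2.INTER_LINEAR).min(2).*/&\n    k=np.r_[g[-20:],g,g[:20]]\n    return np.clip(g-np.array([np.median(k[i:i+41]) for i in range(720)]),0,60)/' h.py
python3 - <<'E'
from h import *
ref=refsig();im=camera("scene")
print("ref peaks",[i*.5 for i in range(720) if ref[i]>15 and ref[i]==max(ref[max(0,i-8):i+9])])
s=sig(im,"scene");print("scene peaks",[(i*.5) for i in range(720) if s[i]>15 and s[i]==max(s[max(0,i-8):i+9])]);print(angle(im,ref))
E
python3 -m jog '[[[0,0,-0.4,0,0],[0,0,0,0,0],[0,0,0,0,0]]]'; python3 -m jog '[[[0,0,-0.06,0,0],[0,0,-0.03,0,0],[0,0,0,0,0],[0,0,0,0,0]]]'
```

```text
ref peaks [22.5, 23.0, 23.5, 24.0, 24.5, 43.0, 147.0, 147.5, 148.0, 148.5, 235.0, 235.5, 236.0, 252.5, 316.5]
scene peaks [22.0, 22.5, 23.0, 23.5, 24.0, 24.5, 25.0, 25.5, 43.5, 85.0, 158.5, 159.0, 159.5, 160.0, 160.5, 161.0, 161.5, 162.0, 234.0, 252.0, 315.5, 316.0, 316.5]
(np.float64(359.5), np.float64(0.9000489022057404))
time: 3.0
ee_pos: [0.5094, 0.0364, 0.087]
tcp_rot: [180.0, 0.0, -180.0]
wrist_force: [0.0, -0.3, -0.0]
opening: 0.0
grasp_force: 0.0
time: 3.4
ee_pos: [0.51, 0.0367, 0.084]
tcp_rot: [180.0, 0.2, -180.0]
wrist_force: [-2.9, 1.9, 11.8]
opening: 0.0002
grasp_force: 5.7
```

The estimator agrees with the reference (about 0°), and the press force is about 12 N. Now I'll flick CCW by sweeping toward -y, then lift.

```bash
python3 -m jog '[[[0,-0.2,0,0,0],[0,-0.42,0,0,0],[0,-0.46,0.04,0,0],[0,-0.46,0.35,0,0],[0,-0.2,0.3,0,0]]]'
python3 - <<'E'
from h import *
ref=refsig()
for i in range(4):
    t=sensors.get_obs()["time"];print(t,angle(camera("scene"),ref))
E
```

```text
time: 3.9
ee_pos: [0.5092, -0.0521, 0.1174]
tcp_rot: [-180.0, 0.0, 179.9]
wrist_force: [-0.4, 0.3, -0.5]
opening: 0.0001
grasp_force: 0.0
3.9 (np.float64(45.5), np.float64(0.9896581018851718))
3.95 (np.float64(51.0), np.float64(0.9832317342999296))
4.0 (np.float64(56.0), np.float64(0.9835175068908814))
4.05 (np.float64(61.5), np.float64(0.9865476329144702))
```

It runs free at about 1.86 rad/s and should pass 462° near 9 s. I'll settle into a hover above the rim and keep tracking.

```bash
python3 -m jog '[[[0,0.2,-0.2,0,0],[0,0.2,-0.2,0,0],[0,0,-0.06,0,0],[0,0,0,0,0],[0,0,0,0,0],[0,0,0,0,0],[0,0,0,0,0],[0,0,0,0,0]]]'
python3 -m jog '[[[0,0,0,0,0],[0,0,0,0,0],[0,0,0,0,0],[0,0,0,0,0],[0,0,0,0,0],[0,0,0,0,0],[0,0,0,0,0],[0,0,0,0,0]]]'
python3 - <<'E'
from h import *
ref=refsig()
for i in range(6):
    o=sensors.get_obs();im=camera("scene");print(o["time"],o["ee_pos"].round(4),angle(im,ref))
s=im[170:320,200:400]
cv2.imwrite("pics/s2.png",cv2.resize(s,(800,600),interpolation=cv2.INTER_CUBIC))
E
```

```text
time: 4.9
ee_pos: [0.5094, -0.0308, 0.0935]
tcp_rot: [-180.0, 0.0, 180.0]
wrist_force: [-0.5, 0.8, 0.3]
opening: -0.0001
grasp_force: 0.0
time: 5.7
ee_pos: [0.5092, -0.0306, 0.0933]
tcp_rot: [-180.0, -0.0, -180.0]
wrist_force: [-0.0, -0.4, 1.0]
opening: 0.0001
grasp_force: 0.0
5.7 [ 0.5092 -0.0306  0.0933] (np.float64(225.5), np.float64(0.8591077960244564))
5.75 [ 0.5093 -0.0307  0.0933] (np.float64(230.0), np.float64(0.8558327969618297))
5.8 [ 0.5092 -0.0307  0.0933] (np.float64(235.0), np.float64(0.8803965899637127))
5.85 [ 0.5093 -0.0306  0.0933] (np.float64(239.5), np.float64(0.879577110576017))
5.9 [ 0.5093 -0.0306  0.0933] (np.float64(244.0), np.float64(0.9050369197157294))
5.95 [ 0.5092 -0.0306  0.0933] (np.float64(248.0), np.float64(0.9374758699895569))
```

View pics/s2.png

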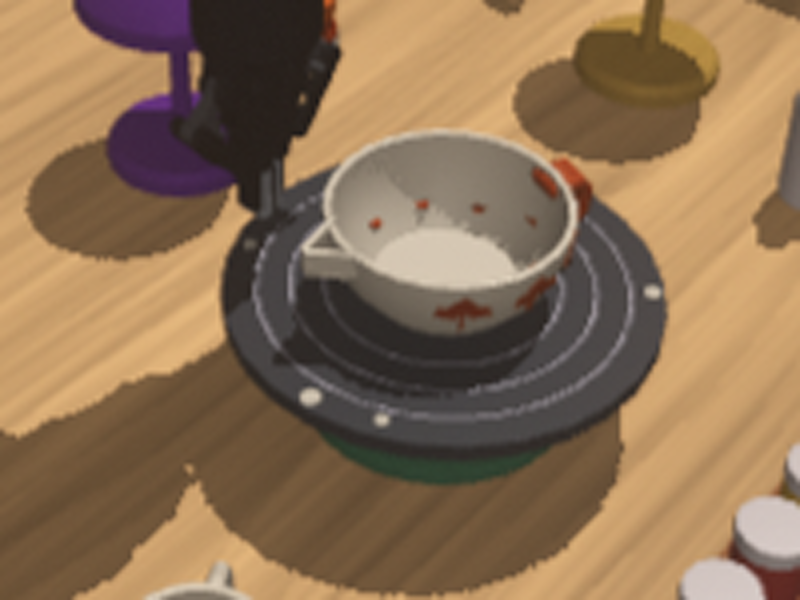

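The lip is at crop pixel (303,262), consistent with about 250°. I'll compute the lip angle, then wait and re-measure.

```bash
python3 -m jog '[[[0,0,0,0,0],[0,0,0,0,0],[0,0,0,0,0],[0,0,0,0,0],[0,0,0,0,0],[0,0,0,0,0],[0,0,0,0,0],[0,0,0,0,0]]]' >/dev/null
python3 -m jog '[[[0,0,0,0,0],[0,0,0,0,0],[0,0,0,0,0],[0,0,0,0,0],[0,0,0,0,0],[0,0,0,0,0],[0,0,0,0,0],[0,0,-0.06,0,0]]]'
python3 - <<'E'
from h import *
ref=refsig()
def la(u,v):
    for z in (.139,.144):
        d=ray("scene",u,v,z)[:2]-AX; print("lip",np.rad2deg(np.arctan2(d[1],d[0])),np.hypot(*d))
la(200+303/4,170+248/4)
la(200+583/4,170+268/4)
T=[];A=[]
for i in range(6):
    o=sensors.get_obs();im=camera("scene");a,c=angle(im,ref);T.append(o["time"]);A.append(a);print(T[-1],o["ee_pos"].round(4),a,c)
L=np.array([.54,.375])-AX;print("lamp dir",np.rad2deg(np.arctan2(L[1],L[0])))
E
```

```text
time: 7.6
ee_pos: [0.5095, -0.0306, 0.0905]
tcp_rot: [-180.0, 0.0, -180.0]
wrist_force: [0.5, -0.4, 0.0]
opening: -0.0001
grasp_force: 0.0
lip -116.58702680225706 0.08572153027022016
lip -113.03258883026345 0.08820751634843078
lip 5.674808992421825 0.08870845589957996
lip 2.246417416867755 0.09119185951444245
7.6 [ 0.5095 -0.0306  0.0905] 23.0 0.9942620343769314
7.65 [ 0.5091 -0.0306  0.0897] 27.0 0.9924917548594259
7.7 [ 0.5091 -0.0306  0.0898] 30.5 0.9914889269124707
7.75 [ 0.5091 -0.0306  0.09  ] 34.5 0.9890303937981346
7.8 [ 0.5091 -0.0306  0.0901] 38.0 0.991578788444355
7.85 [ 0.5092 -0.0306  0.0902] 42.0 0.9861413139194305
lamp dir 102.79780000284799
```

The head angle at 7.9 s is about 45.5°, at about 75°/s. The target is about 103°, so I'll hold 7 rows and then press.

```bash
python3 -m jog '[[[0,0,0,0,0],[0,0,0,0,0],[0,0,0,0,0],[0,0,0,0,0],[0,0,0,0,0],[0,0,0,0,0],[0,0,0,0,0],[0,0,-0.15,0,0]]]'; python3 -m jog '[[[0,0,0,0,0],[0,0,0,0,0],[0,0,0,0,0],[0,0,0,0,0]]]'
python3 - <<'E'
from h import *
ref=refsig()
for i in range(3):
    o=sensors.get_obs();im=camera("scene");print(o["time"],o["wrist_force"].round(1),angle(im,ref))
E
```

```text
time: 8.7
ee_pos: [0.51, -0.0309, 0.0836]
tcp_rot: [-179.9, 0.1, -180.0]
wrist_force: [0.0, -33.0, 104.1]
opening: -0.0
grasp_force: 62.4
time: 9.1
ee_pos: [0.5098, -0.0308, 0.084]
tcp_rot: [-180.0, 0.1, 180.0]
wrist_force: [-2.6, -1.0, 12.5]
opening: -0.0001
grasp_force: 6.1
9.1 [-2.6 -1.  12.5] (np.float64(101.0), np.float64(0.9863720962441845))
9.15 [-2.4 -0.6 11.5] (np.float64(101.0), np.float64(0.9862637675596665))
9.2 [-2.7 -0.3 12. ] (np.float64(101.0), np.float64(0.9860655684242132))
```

It is at rest at 101°. I'll lift straight up, clear the hand, and check.

```bash
python3 -m jog '[[[0,0,0.1,0,0],[0,0,0.4,0,0],[0,0,0.8,0,0],[0,0,0.8,0,0],[0,0,0.8,0,0],[-0.6,0,0.4,0,0],[-0.8,0,0,0,0],[-0.8,0,0,0,0]]]';python3 -m jog '[[[-0.8,0,0,0,0],[-0.6,0,0,0,0],[0,0,0,0,0],[0,0,0,0,0]]]'
python3 - <<'E'
from h import *
ref=refsig();print(angle(camera("scene"),ref))
im=camera("top")
cv2.imwrite("pics/e.png",cv2.resize(im[110:260,90:360],None,fx=2.9,fy=2.9,interpolation=cv2.INTER_CUBIC))
print(angle(camera("scene"),ref))
E
```

```text
time: 10.05
ee_pos: [0.3984, -0.0306, 0.2478]
tcp_rot: [180.0, 0.0, -180.0]
wrist_force: [0.2, -0.7, 1.2]
opening: -0.0002
grasp_force: 0.0
time: 10.45
ee_pos: [0.3293, -0.0307, 0.2479]
tcp_rot: [-180.0, 0.1, 180.0]
wrist_force: [0.0, 0.0, 0.2]
opening: -0.0
grasp_force: 0.0
(np.float64(101.0), np.float64(0.9831017040008999))
(np.float64(101.0), np.float64(0.9831756839845486))
```

View pics/e.png

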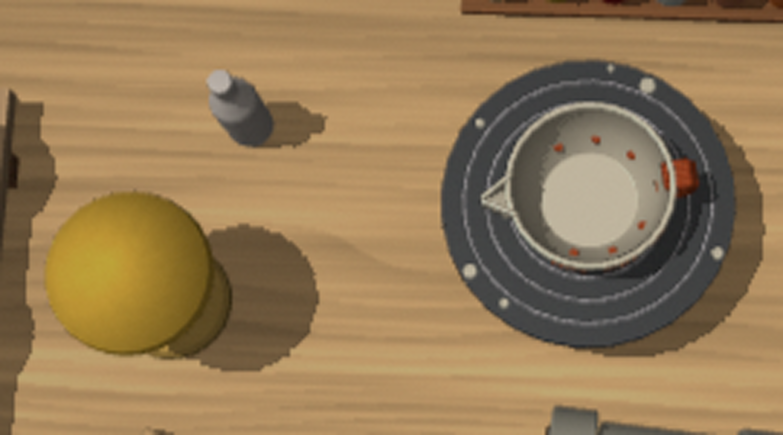

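The lip points left at the lamp (tip at (482,199), lamp at about (130,272)), and the bowl is centred. The error is only a few degrees.

```bash
python3 -c "
from workcell import ticket
print(ticket.job_done())"
```

```text
the job is handed in; nothing more can be done
None
```

The job is handed in: the wheel ran free for over a full turn and was braked at its first stop with the lip within a few degrees of the lamp, and the hand is clear; no verdict came back, and the brake press peaked at about 104 N in the wrist reading against the 120 N limit.

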